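Index the dye carousel by one notch

ROBOT

A 6-joint arm with a two-finger parallel gripper is mounted at the origin on the work surface. World frame = base frame: x ahead of the robot, y to its left, z up, the work surface at z = 0. Lengths are in m, angles in rad, forces in N, time in s.
With the tool pointing down it reaches from about 0.3 to 0.75 m from the base axis. Payload 8.5 kg.
Tool frame: the origin (TCP) lies at the very end of the fingers, on their centre line; the grasp point (between the pads) lies 19 mm behind it; z points along the fingers, y is the line along which they close (so a half turn about z gives the same grasp; the last joint's range is limited). The gripper opens to 85 mm and grips with 20 to 120 N. Pads are 22 mm wide; open, the fingers measure 114 mm over their backs; the gripper's body (76 mm by 85 mm) begins 54 mm behind the grasp point. The pads swing forward as they close: fully open they stand 13 mm farther back than shut.
Start: joints at [0.943, 0.381, 1.297, -0, 1.464, -0.215], TCP at [0.221, 0.504, 0.207] pointing down, gripper open.
Joint ranges: [-3.11, 3.11], [-0.89, 2.33], [0.22, 2.48], [-1.42, 4.56], [0.17, 2.85], [-2.88, 2.88]. Speed limits (rad/s): [2.39, 2.39, 3.14, 3.14, 3.14, 3.14].

INTERFACE

Orientations are given as a rotation vector (axis times angle).
In Python, from plant import monitor, get_image, manip gives the robot as it stands.
- The arm moves only by the tool send_rows, never from a script. Its argument "increments" is one flat list of numbers, 7 for each row, row after row: the closure, from 0 (fully open) to 1 (shut), then the shift along the tool's x, y, z normalised to -1 to 1, where 1 is 0.8 m, then the turn, a rotation vector about the tool's x, y, z normalised to -1 to 1, where 1 is pi rad. A call has 1 to 5 rows; each row is the pose to reach, as a shift and turn from the pose commanded when the call began, along the tool's axes at that moment, turning the shorter way round; what a row does not reach only later rows make up. A row lasts 1/10 s, in which the tool goes at most 50 mm and 8.59 degrees, less where a joint would pass 70% of its speed; a pose out of reach is approached as far as the arm can. A call with a number of a shift or a turn outside -1 to 1 is refused whole. A call with a gripper value outside its range is refused whole. The fingers move at their own pace and stop on an object; "newtons" is the grip in N (left out, the last holds). Time passes only in rows, so rows that repeat a pose let the fingers close. It gives the time, the measured TCP pose, the force, the opening and the grip force at its end, in the units of the state.
- monitor.read_state(): the state, without advancing time (a new reading comes with each control period).
- get_image(name): name is "scene" or "side" or "wrist"; returns a dict with "image" (480x640x3 uint8, blue, green, red), "vfov" (degrees; the focal length in pixels is half the picture's height over the tangent of half this angle, whatever the lens; pixels are square), "cx", "cy" (the principal point, pixels), "D" ([k1, k2, p1, p2, k3] as OpenCV has them; the pictures are not rectified), "R" (3x3) and "t" (3): a world point X has camera coordinates R X + t. Camera axes: x right, y down, z forward; pixel columns grow to the right and rows downward; lengths in m; the calibration is good to about 2 mm. A picture is of the moment at which its call begins. There is no depth.
- manip.close_job(): hands the job in; it is judged then, once.
The state is a dict: "time_s": time; "joints": joint angles; "dq": joint speeds; "tau": joint torques, N m; "eef_pos": TCP position; "tcp_rot": TCP orientation; "ft_force": force on the tool from outside, world axes, zero at the start; "moment": the same for the moment, N m; "finger_gap": opening from 0.0 (shut) to 1.0 (fully open); "grasp_force": force on a finger pad.
Only numpy, scipy, OpenCV 4.12 (cv2) and the standard library are available. Lean on these libraries where they do the work, as an engineer would, in place of code of your own. Each camera call takes 0.05 s, during which the arm holds its last target. There are 200 camera calls.

TASK

Move the next pot under the dosing nozzle: with a fingertip press the red spring plunger pad of the blue carousel down to unlock it and push the yellow tab beside it so that the carousel turns counter-clockwise (seen from above) by just one notch, until the plunger has sprung fully back up in that next notch. Do not turn it backwards or past that notch, lift nothing, leave the pots standing in their wells and do not disturb the flask, the orange bulb or the spare pot on the bench.

Things in the scene. Friction and masses are not known exactly. Their poses are not given: they have to be found in the camera images.
- carousel (a joint): Turn of the blue carousel about its upright axis, rad. 0 at the start (locked in a notch), grows counter-clockwise seen from above. Notches every 1.047 (60 degrees): the next one is at 1.047. No end stop; dry friction (0.15 N m, 1.3 N at the tab) stops it when not pushed. Play in a notch 0.013 either way.
- plunger (a joint): How far the red pad is pressed down, m: 0 up and locked in a notch, 0.014 at its stop. Spring 5 N at 0, 10 N at the stop. Pressed over 0.008 its orange cross pin is below the fixed ring and free. Let go between notches, the pin rides under the ring (0.008) and the carousel still turns; at a notch it springs up and locks, unless the pad is held down or something stays just above it.
- stand: Fixed grey stand. Origin on the turning axis at the bench surface, z up; x points to the notch where the plunger starts. Carries the steel index ring (height 70 to 80 mm, outer radius 166 mm, six 14 mm wide notches open inwards) and, 210 degrees counter-clockwise from x and 188 mm out, the post of the aluminium nozzle arm, whose top is 158 mm above the bench.
- axis_top (a point): Point on the turning axis at the top face of the blue plate (276 mm wide), 88 mm above the bench. Six steel pots, 64 mm over their rims, are sunk in the plate, centres 85 mm from the axis, rims 104 mm above the bench, every 60 degrees, the nearest 30 degrees either side of the plunger.
- pad_top (a point): Centre of the upper face of the red plunger pad; 120 mm from the axis, 125 mm above the bench when fully up; moves with plunger and carousel. The pad is 36 mm (radially) by 48 mm (along the turning direction), level, 6 mm thick.
- tab_face (a point): Centre of the face to push of the upright yellow tab, fixed on the carousel at the counter-clockwise edge of the pad: 122 mm out from the axis, 25 mm counter-clockwise of the pad's centre, 135 mm above the bench. The face looks clockwise, over the pad. Tab 30 mm wide radially, 8 mm thick, top 150 mm above the bench, so a fingertip on or just above the pad can push it.
- next_notch (a point): Middle of the next notch of the fixed ring, on its upper face, 150 mm from the axis, 80 mm above the bench. Fixed.
- nozzle_tip (a point): Lower tip of the fixed white dosing nozzle, 130 mm above the bench, 85 mm from the axis; the pots stop centred under it.
- pot_next: Loose steel pot, 64 mm over the rim, 82 mm tall, in a well of the carousel, one place short of the nozzle: 150 degrees counter-clockwise of the plunger. The pot that must come under the nozzle; it rides along. Origin at the centre of its underside, 22 mm above the bench in the well.
- pot_now: The same kind of loose pot, under the nozzle at the start.
- spare_pot: The same kind of pot standing on the bench, well aside. Leave alone. Origin under its centre.
- flask: Conical green glass flask on the bench, 82 mm wide, 110 mm tall. Leave alone. Origin under its centre.
- bulb: Orange pipette bulb standing on the bench, 54 mm wide, 75 mm tall. Leave alone. Origin under its centre.

How it is judged:
By the outcome, as a careful person would: the job done as asked, in the order asked, and still so for the second after the job is handed in, with the robot touching nothing.
It also fails if it takes over 48 s, if anything falls off the work surface, if the arm or the gripper's body presses on something with over 40 N, if the wrist force passes 120 N, or if a joint passes its speed limit or range.

## Working session

There is one attempt and no reset: what is moved stays moved. The work goes in short steps, Python scripts to look and compute and a tool call to move; the robot and the scene stay as the last step left them, time stands still between calls to the robot, and variables do not carry over. Pictures are saved under pics/ and viewed, at most 10 in all, crops included, and the job is handed in when it is done.

Besides the shell and the picture viewer there is one more tool, called as name(argument=value, ...) on one line, values as JSON. send_rows: Moves the arm, as the interface text tells. Its arguments: {"type":"object","properties":{"increments":{"type":"array"},"newtons":{"type":"number"}},"required":["increments"]}

```bash
mkdir -p pics; ls; cat > h.py <<'E'
import numpy as np, cv2
from plant import monitor, get_image, manip
def cam(d):
    f=240/np.tan(np.radians(d["vfov"])/2)
    return np.array([[f,0,d["cx"]],[0,f,d["cy"]],[0,0,1]]),np.array(d["D"],float),np.array(d["R"]),np.array(d["t"])
def proj(d,P):
    K,D,R,t=cam(d); return cv2.projectPoints(np.array(P,float).reshape(-1,3),cv2.Rodrigues(R)[0],t,K,D)[0][:,0]
def onplane(d,uv,z):
    K,D,R,t=cam(d); n=cv2.undistortPoints(np.array(uv,float).reshape(-1,1,2),K,D)[:,0]
    r=np.c_[n,np.ones(len(n))]@R; c=-R.T@t
    return c+r*((z-c[2])/r[:,2])[:,None]
E
python3 - <<'E'
from h import *
import pickle
for n in("scene","side"):
    d=get_image(n); cv2.imwrite(f"pics/{n}0.png",d["image"]); pickle.dump(d,open(n+"0.pkl","wb"))
    print(n,-np.array(d["R"]).T@d["t"],d["vfov"])
print(monitor.read_state())
E
```

```text
pics
scene [0.93353345 0.58021906 1.09117587] 43.47637408767929
side [ 0.10640315 -0.66974368  1.0419988 ] 51.18607122914942
{'time_s': 0.1, 'joints': array([ 9.42705668e-01,  3.81161497e-01,  1.29816802e+00,  2.76332721e-06,
        1.46358957e+00, -2.15261972e-01]), 'dq': array([-0.00072016, -0.00207968, -0.00095802, -0.00054168,  0.00255022,
       -0.00079504]), 'tau': array([ 4.86502686e-03, -4.49221838e+01, -2.31657153e+01, -1.37488832e-04,
        3.65138534e-03, -5.41471286e-05]), 'eef_pos': array([0.22046894, 0.50356191, 0.2061616 ]), 'tcp_rot': array([-6.43763263e-01, -3.07436873e+00,  1.89896161e-03]), 'ft_force': array([ 0.90344071, -0.19478902, -0.49352162]), 'moment': array([0.03287287, 0.00260982, 0.0184106 ]), 'grasp_force': 0.0, 'finger_gap': 1.0006837474397685}
```

View pics/scene0.png

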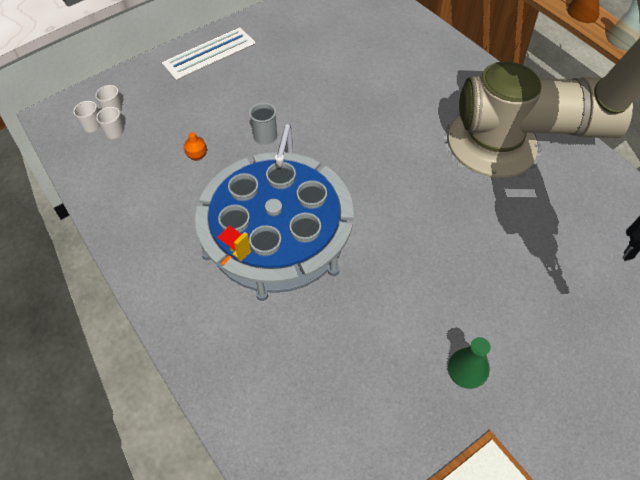

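View pics/side0.png

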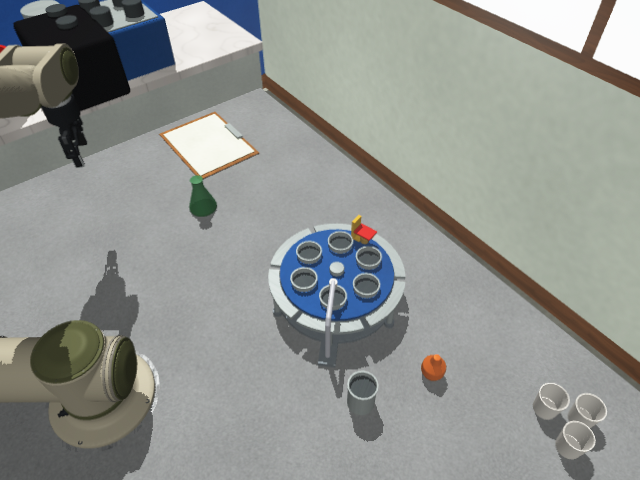

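The scene view shows the carousel hub at about (274,207), the red pad at (231,237) and the yellow tab at (242,246). In the side view the hub is at (337,268), the pad at (366,232) and the tab at (356,228). The flask and bulb are clear of it.

```bash
python3 - <<'E'
from h import *
import pickle
for n in("scene","side"):
    d=pickle.load(open(n+"0.pkl","rb")); h=cv2.cvtColor(d["image"],cv2.COLOR_BGR2HSV)
    red=cv2.inRange(h,(0,220,120),(4,255,255)); blue=cv2.inRange(h,(100,150,60),(125,255,255))
    def big(m):
        k,l,s,c=cv2.connectedComponentsWithStats(m); 
        ok=[i for i in range(1,k) if 150<c[i][0]<420 and 150<c[i][1]<340]
        i=max(ok,key=lambda i:s[i,4]); return l==i,c[i],s[i]
    m,c,s=big(red); print(n,"red",c,s[4]); p=onplane(d,[c],.125)[0]
    b,_,_=big(blue); hull=cv2.convexHull(np.argwhere(b)[:,::-1].astype(np.int32))[:,0]
    w=onplane(d,hull,.088); 
    from scipy.optimize import least_squares
    r=least_squares(lambda x:np.hypot(*(w[:,:2]-x[:2]).T)-.138,w[:,:2].mean(0),loss="soft_l1",f_scale=.002)
    v=p[:2]-r.x; print(p,"ctr",r.x,"res",np.abs(r.fun).mean(),"dist",np.hypot(*v),"ang",np.degrees(np.arctan2(v[1],v[0])))
E
```

```text
scene red [229.47755102 236.28571429] 245
[ 0.70295765 -0.05695963  0.125     ] ctr [ 0.58590499 -0.08411873] res 0.0006442593794563257 dist 0.12016215031032289 ang 13.062887979047973Traceback (most recent call last):
  File "<stdin>", line 10, in <module>
  File "<stdin>", line 9, in big
ValueError: max() iterable argument is empty
```

```bash
python3 - <<'E'
from h import *
import pickle
from scipy.optimize import least_squares
def rot(a,x,y,z,c): a=np.radians(a);return [c[0]+x*np.cos(a)-y*np.sin(a),c[1]+x*np.sin(a)+y*np.cos(a),z]
ims=[]
for n in("scene","side"):
    d=pickle.load(open(n+"0.pkl","rb")); im=d["image"].copy(); h=cv2.cvtColor(im,cv2.COLOR_BGR2HSV)
    red=cv2.inRange(h,(0,180,100),(6,255,255))|cv2.inRange(h,(174,180,100),(180,255,255)); blue=cv2.inRange(h,(100,150,60),(125,255,255))
    for m in(red,blue): m[:150]=0;m[340:]=0;m[:,:190]=0;m[:,420:]=0
    q=np.argwhere(red)[:,::-1]; print(n,q.mean(0),len(q)); p=onplane(d,[q.mean(0)],.125)[0]
    hull=cv2.convexHull(np.argwhere(blue)[:,::-1].astype(np.int32))[:,0]; w=onplane(d,hull,.088)
    r=least_squares(lambda x:np.hypot(*(w[:,:2]-x[:2]).T)-.138,w[:,:2].mean(0),loss="soft_l1",f_scale=.002)
    v=p[:2]-r.x; print(p,"ctr",r.x,np.abs(r.fun).mean(),np.hypot(*v),np.degrees(np.arctan2(v[1],v[0])))
    c=[.586,-.084]; A=13
    big=cv2.resize(im,None,fx=4,fy=4,interpolation=cv2.INTER_CUBIC)
    def poly(P): cv2.polylines(big,[np.int32(4*proj(d,P)+2)],True,(0,255,0),1)
    poly([rot(A,120+0 if 0 else .12+i*.018,j*.024,.125,c) for i,j in((1,1),(1,-1),(-1,-1),(-1,1))])
    poly([rot(A,.122+i*.015,.025,z,c) for i,z in((1,.12),(1,.15),(-1,.15),(-1,.12))])
    for k in range(6): poly([rot(A+60*k,.150,j*.007,.08,c) for j in(1,-1)])
    u,v=np.int32(4*q.mean(0)); ims.append(big[v-200:v+200,u-200:u+200])
cv2.imwrite("pics/ov.png",np.hstack(ims))
E
```

```text
scene [229.15808824 236.20588235] 272
[ 0.70337032 -0.0574904   0.125     ] ctr [ 0.58590499 -0.08411873] 0.0006442593794563257 0.12044571667073584 12.772565013564709
side [365.51785714 232.04761905] 168
[ 0.69951188 -0.05750275  0.125     ] ctr [ 0.58402992 -0.08796637] 0.0008781255382131511 0.11943247515921016 14.77772197896542
```

View pics/ov.png

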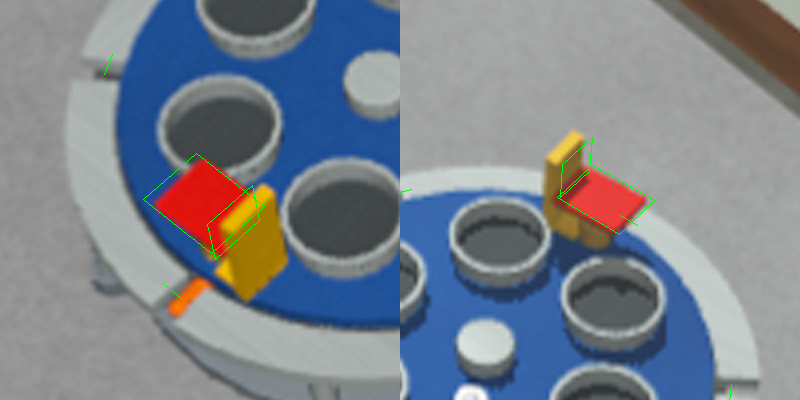

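```bash
cat >> h.py <<'E'
from scipy.spatial.transform import Rotation as Ro
C=np.array([.585,-.086]); A=15.5
def target(phi,tang,z,r=.121):
    "phi: carousel angle deg; tang: offset from pad centre, m; tool x points CCW-tangential"
    a=np.radians(A+phi); p=C+r*np.array([np.cos(a),np.sin(a)])+tang*np.array([-np.sin(a),np.cos(a)])
    b=a+np.pi/2; x=np.array([np.cos(b),np.sin(b),0]); zz=np.array([0,0,-1]); return np.r_[p,z],Ro.from_matrix(np.c_[x,np.cross(zz,x),zz])
def inc(T,p0=None,R0=None):
    s=monitor.read_state(); p0=s["eef_pos"] if p0 is None else p0; R0=Ro.from_rotvec(s["tcp_rot"]) if R0 is None else R0
    return np.r_[R0.inv().apply(T[0]-p0)/.8,(R0.inv()*T[1]).as_rotvec()/np.pi]
E
python3 -c "
from h import *
np.set_printoptions(suppress=True,precision=4)
T=target(0,.004,.2); print(T[0],inc(T))"
```

```text
[ 0.7005 -0.0498  0.2   ] [-0.8272 -0.3928  0.008  -0.0004  0.0001  0.2825]
```

send_rows(increments=[1,-0.827,-0.393,0.008,0,0,0.2825,1,-0.827,-0.393,0.008,0,0,0.2825,1,-0.827,-0.393,0.008,0,0,0.2825,1,-0.827,-0.393,0.008,0,0,0.2825,1,-0.827,-0.393,0.008,0,0,0.2825], newtons=30)

```text
time_s: 0.6
eef_pos: [0.3852, 0.3132, 0.2044]
tcp_rot: [-1.733, -2.62, 0.0]
ft_force: [0.5, 0.8, -1.1]
finger_gap: 0.141
grasp_force: 0.0
```

```bash
python3 -c "
from h import *
np.set_printoptions(suppress=True,precision=4)
T=target(0,.004,.2); print(T[0],inc(T))"
```

```text
[ 0.7005 -0.0498  0.2   ] [-0.5718  0.1851  0.0054 -0.0001  0.      0.0419]
```

send_rows(increments=[1,-0.572,0.185,0.005,0,0,0.042,1,-0.572,0.185,0.005,0,0,0.042,1,-0.572,0.185,0.005,0,0,0.042,1,-0.572,0.185,0.005,0,0,0.042,1,-0.572,0.185,0.005,0,0,0.042])

```text
time_s: 1.1
eef_pos: [0.5503, 0.1253, 0.2022]
tcp_rot: [-1.895, -2.505, 0.0]
ft_force: [-0.6, 0.5, 1.0]
finger_gap: -0.003
grasp_force: 0.0
```

```bash
python3 -c "
from h import *
np.set_printoptions(suppress=True,precision=4)
T=target(0,.004,.2); print(T[0],inc(T))"
```

```text
[ 0.7005 -0.0498  0.2   ] [-0.2617  0.121   0.0026 -0.0002 -0.0001  0.0017]
```

send_rows(increments=[1,-0.262,0.121,0.003,0,0,0.002,1,-0.262,0.121,0.003,0,0,0.002,1,-0.262,0.121,0.003,0,0,0.002,1,-0.262,0.121,0.003,0,0,0.002,1,-0.262,0.121,0.003,0,0,0.002])

```text
time_s: 1.6
eef_pos: [0.7009, -0.0513, 0.1987]
tcp_rot: [-1.905, -2.497, 0.001]
ft_force: [-0.3, 0.1, -0.6]
finger_gap: -0.002
grasp_force: 0.0
```

```bash
python3 -c "
from h import *
np.set_printoptions(suppress=True,precision=4)
print(monitor.read_state()['joints'])
ims=[]
for n,z in (('wrist',.125),('side',.125)):
  d=get_image(n); im=d['image']
  T=target(0,.0,.125); Tt=[target(0,s*.024,.125,.12+r*.018)[0] for r,s in((1,1),(1,-1),(-1,-1),(-1,1))]
  if n=='wrist':
    cv2.polylines(im,[np.int32(proj(d,Tt))],True,(0,255,0),1)
    p=monitor.read_state()['eef_pos']; ims.append(im); print(proj(d,[p, T[0]]))
    import pickle; pickle.dump(d,open('w1.pkl','wb'))
  
cv2.imwrite('pics/w1.png',ims[0])
T=target(0,.004,.2); print(T[0],inc(T))"
```

```text
[-0.2409  0.6719  0.8049 -0.0004  1.6661 -0.5086]
[[322.0205 286.2704]
 [321.1583 241.1431]]
[ 0.7005 -0.0498  0.2   ] [ 0.0027  0.0001 -0.0029 -0.0006 -0.0002 -0.0015]
```

View pics/w1.png

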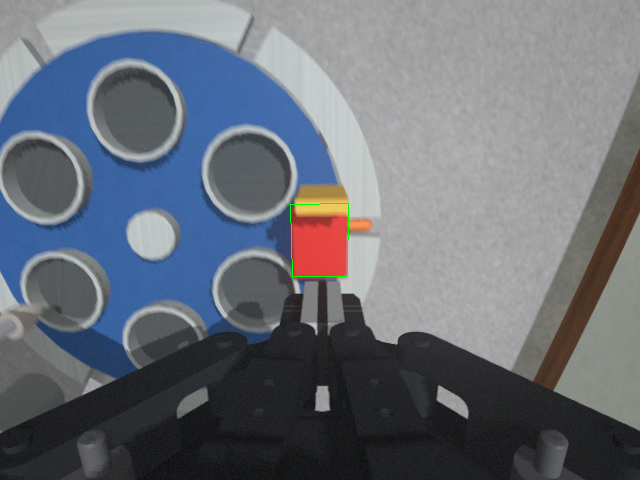

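The wrist view shows the pad at (293–347, 205–277), matching the predicted outline, with the tab's edge just above it at row ~213. The estimate is good, so I'll descend.

send_rows(increments=[1,0.005,0,0.045,0,0,0,1,0.005,0,0.075,0,0,0,1,0.005,0,0.085,0,0,0,1,0.005,0,0.085,0,0,0])

```text
time_s: 2.1
eef_pos: [0.6981, -0.0438, 0.1313]
tcp_rot: [-1.901, -2.499, 0.001]
ft_force: [-0.8, -0.1, 0.8]
finger_gap: -0.002
grasp_force: 0.0
```

send_rows(increments=[1,0,0,0.006,0,0,0,1,0,0,0.012,0,0,0,1,0,0,0.018,0,0,0,1,0,0,0.0215,0,0,0,1,0,0,0.0215,0,0,0])

```text
time_s: 2.6
eef_pos: [0.6985, -0.0443, 0.1145]
tcp_rot: [-1.902, -2.499, 0.0]
ft_force: [-0.1, -0.4, -0.3]
finger_gap: -0.001
grasp_force: 0.0
```

```bash
python3 -c "
from h import *
np.set_printoptions(suppress=True,precision=4)
s=monitor.read_state();print(s['ft_force'])
p=s['eef_pos'];v=p[:2]-C;print(np.hypot(*v),np.degrees(np.arctan2(v[1],v[0]))-A,p)
for ph in (2,4,6,8,10): print(inc(target(ph,.013,.1135)))"
```

```text
[-0.0901 -0.408  -0.3242]
0.12086955079914137 4.676141310449143 [ 0.6985 -0.0443  0.1145]
[ 0.0092  0.      0.0012 -0.0002 -0.0001 -0.0114]
[ 0.0144 -0.0008  0.0012 -0.0002 -0.0001 -0.0225]
[ 0.0197 -0.0019  0.0012 -0.0002 -0.0001 -0.0336]
[ 0.0248 -0.0031  0.0012 -0.0002 -0.0001 -0.0447]
[ 0.0299 -0.0045  0.0012 -0.0002 -0.0001 -0.0558]
```

No contact force at z = 0.1145, which is unexpected. Taking a look.

```bash
python3 -c "
from h import *
ims=[]
p=monitor.read_state()['eef_pos']
for n in('scene','side','wrist'):
  d=get_image(n); u,v=np.int32(proj(d,[p])[0]); print(n,u,v)
  w=50 if n!='wrist' else 100
  im=d['image'][max(v-w,0):v+w,u-w:u+w]; ims.append(cv2.resize(im,(266,266),interpolation=cv2.INTER_CUBIC))
cv2.imwrite('pics/c2.png',cv2.resize(np.hstack(ims),(798,266)))
print(monitor.read_state()['ft_force'])"
```

```text
scene 235 242
side 361 232
wrist 320 279
[0.34926063 0.94728106 0.16854995]
```

View pics/c2.png

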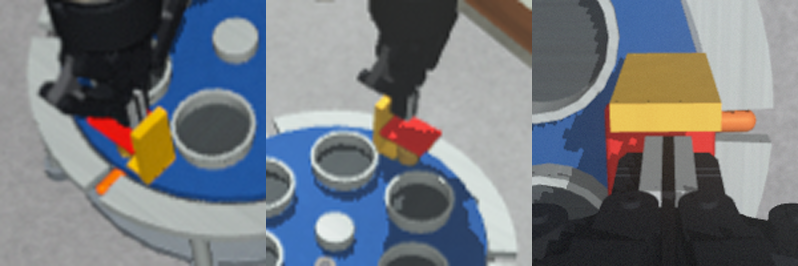

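The fingertip is over the pad, next to the tab, and the orange pin is still up in its notch. There is no contact yet, so I'll keep descending slowly and watch the force.

send_rows(increments=[1,0,0,0.003,0,0,0,1,0,0,0.005,0,0,0,1,0,0,0.005,0,0,0])

```text
time_s: 3.05
eef_pos: [0.6985, -0.0443, 0.1105]
tcp_rot: [-1.902, -2.5, 0.0]
ft_force: [-0.0, 0.1, 0.4]
finger_gap: -0.005
grasp_force: 0.0
```

send_rows(increments=[1,0,0,0.003,0,0,0,1,0,0,0.005,0,0,0,1,0,0,0.005,0,0,0])

```text
time_s: 3.35
eef_pos: [0.6985, -0.0443, 0.1065]
tcp_rot: [-1.902, -2.5, 0.0]
ft_force: [-0.7, -0.3, -0.1]
finger_gap: -0.003
grasp_force: 0.0
```

```bash
python3 -c "
from h import *
import pickle
ims=[]
s=monitor.read_state();p=s['eef_pos'];print(s['tau'],s['ft_force'],s['moment'])
d0=pickle.load(open('side0.pkl','rb'));u,v=361,228
for d in(d0,get_image('side')):
  im=d['image'][v-25:v+25,u-33:u+33]; ims.append(cv2.resize(im,(396,300),interpolation=cv2.INTER_CUBIC))
# measured pad height: red corner right
  h=cv2.cvtColor(d['image'],cv2.COLOR_BGR2HSV); m=cv2.inRange(h,(0,180,100),(6,255,255))|cv2.inRange(h,(174,180,100),(180,255,255)); q=np.argwhere(m[200:260,340:390]); q=q[:,::-1]+[340,200]
  print('right',q[q[:,0].argmax()],'bottom',q[q[:,1].argmax()],len(q))
c=target(0,-.024,.125,.138)[0]
for z in(.125,.117,.111): c[2]=z; print(z,proj(d0,[c]))
w=get_image('wrist');im=w['image'][180:330,220:420]
ims2=cv2.resize(im,(400,300))
cv2.imwrite('pics/c3.png',np.vstack([np.hstack(ims),np.hstack([ims2,np.zeros((300,392,3),np.uint8)])]))"
```

```text
[ 1.01772885e-02 -6.16340733e+01 -2.30204666e+01  1.97297627e-04
 -3.77091765e-02 -6.48129640e-05] [-0.72639484 -0.30527806 -0.10433078] [ 0.04823602 -0.04241595 -0.04752988]
right [375 231] bottom [368 239] 168
right [375 231] bottom [368 239] 149
0.125 [[376.9885707  231.03684941]]
0.117 [[376.7435051  233.21065035]]
0.111 [[376.56121197 234.82740293]]
```

View pics/c3.png

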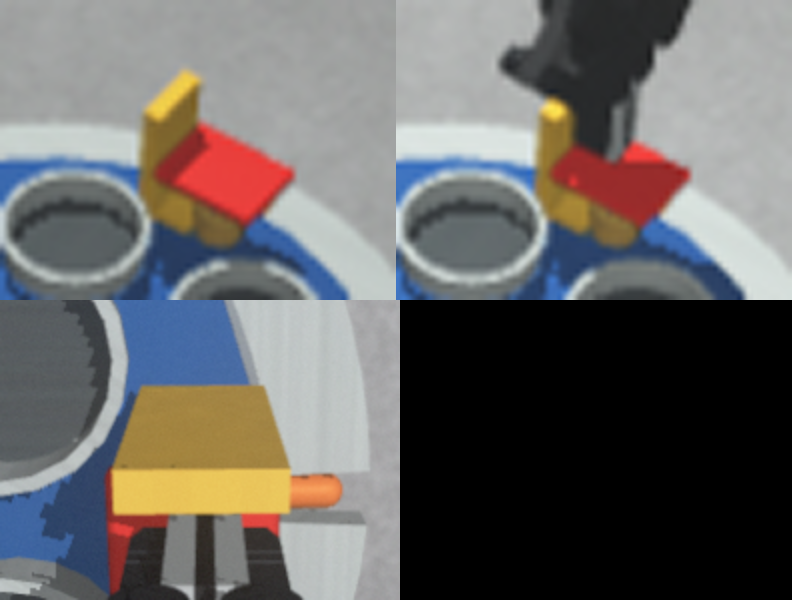

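The pad hasn't moved (its right corner is still at (375,231)), and the fingertips end just above it. The real finger end therefore sits higher than the reported TCP, so I'll continue until contact.

send_rows(increments=[1,0,0,0.0025,0,0,0,1,0,0,0.004,0,0,0,1,0,0,0.004,0,0,0])

```text
time_s: 3.75
eef_pos: [0.6985, -0.0443, 0.1034]
tcp_rot: [-1.902, -2.5, 0.0]
ft_force: [-0.6, -0.4, 0.9]
finger_gap: -0.001
grasp_force: 0.0
```

send_rows(increments=[1,0,0,0.0025,0,0,0,1,0,0,0.004,0,0,0,1,0,0,0.004,0,0,0])

```text
time_s: 4.05
eef_pos: [0.6986, -0.0443, 0.1006]
tcp_rot: [1.902, 2.5, 0.0]
ft_force: [-0.5, -0.5, 0.6]
finger_gap: -0.002
grasp_force: 0.0
```

send_rows(increments=[1,0,0,0.0025,0,0,0,1,0,0,0.004,0,0,0,1,0,0,0.004,0,0,0])

```text
time_s: 4.35
eef_pos: [0.6988, -0.0443, 0.0977]
tcp_rot: [1.902, 2.499, 0.001]
ft_force: [-0.3, -0.4, 5.2]
finger_gap: 0.003
grasp_force: 2.6
```

send_rows(increments=[1,0,0,0.0025,0,0,0,1,0,0,0.004,0,0,0,1,0,0,0.004,0,0,0])

```text
time_s: 4.65
eef_pos: [0.6988, -0.0443, 0.0948]
tcp_rot: [1.902, 2.499, 0.001]
ft_force: [-1.4, 1.0, 6.6]
finger_gap: -0.002
grasp_force: 3.1
```

Contact, with force consistent with the spring (about 4.5 mm pressed). Pressing on to roughly 11 mm.

send_rows(increments=[1,0,0,0.002,0,0,0,1,0,0,0.004,0,0,0,1,0,0,0.006,0,0,0,1,0,0,0.008,0,0,0,1,0,0,0.008,0,0,0])

```text
time_s: 5.15
eef_pos: [0.6989, -0.0444, 0.0887]
tcp_rot: [1.902, 2.499, 0.001]
ft_force: [-1.8, -0.3, 8.8]
finger_gap: 0.002
grasp_force: 4.2
```

```bash
python3 -c "
from h import *
np.set_printoptions(suppress=True,precision=4)
d=get_image('side')
h=cv2.cvtColor(d['image'],cv2.COLOR_BGR2HSV); m=cv2.inRange(h,(0,180,100),(6,255,255))|cv2.inRange(h,(174,180,100),(180,255,255)); q=np.argwhere(m[200:260,340:390]); q=q[:,::-1]+[340,200]
print('right',q[q[:,0].argmax()],'bottom',q[q[:,1].argmax()],len(q))
s=monitor.read_state();print(s['ft_force'])
p=s['eef_pos'];v=p[:2]-C;print(np.hypot(*v),np.degrees(np.arctan2(v[1],v[0]))-A,p)
for ph in (1,2,3,4,5,6,8,10): print(ph,inc(target(ph,.011,p[2])))"
```

```text
right [375 235] bottom [368 242] 126
[-1.8183  0.7513  9.0315]
0.12125709316801438 4.565584601182511 [ 0.6989 -0.0444  0.0888]
1 [ 0.0043 -0.0001 -0.      0.0004  0.0003 -0.0058]
2 [ 0.007  -0.0004 -0.      0.0004  0.0003 -0.0113]
3 [ 0.0096 -0.0008 -0.      0.0004  0.0003 -0.0169]
4 [ 0.0122 -0.0012 -0.      0.0004  0.0003 -0.0225]
5 [ 0.0148 -0.0016 -0.      0.0004  0.0003 -0.028 ]
6 [ 0.0174 -0.0021 -0.      0.0004  0.0003 -0.0336]
8 [ 0.0226 -0.0032 -0.      0.0004  0.0003 -0.0447]
10 [ 0.0277 -0.0045 -0.      0.0004  0.0003 -0.0558]
```

Pressed 10–11 mm, past the 8 mm release. Now pushing along the arc while held down.

send_rows(increments=[1,0.0043,-0.0001,0,0,0,-0.006,1,0.007,-0.0004,0,0,0,-0.011,1,0.0096,-0.0008,0,0,0,-0.017,1,0.0122,-0.0012,0,0,0,-0.0225,1,0.0148,-0.0016,0,0,0,-0.028])

```text
time_s: 5.7
eef_pos: [0.6945, -0.0341, 0.089]
tcp_rot: [1.789, 2.579, -0.001]
ft_force: [-2.7, -3.1, 8.9]
finger_gap: -0.002
grasp_force: 4.2
```

```bash
python3 -c "
from h import *
np.set_printoptions(suppress=True,precision=4)
d=get_image('side')
h=cv2.cvtColor(d['image'],cv2.COLOR_BGR2HSV); m=cv2.inRange(h,(0,180,100),(6,255,255))|cv2.inRange(h,(174,180,100),(180,255,255)); q=np.argwhere(m[200:260,320:390]); q=q[:,::-1]+[320,200]
print('right',q[q[:,0].argmax()],'bottom',q[q[:,1].argmax()],len(q))
s=monitor.read_state();print(s['ft_force'])
p=s['eef_pos'];v=p[:2]-C;print(np.hypot(*v),np.degrees(np.arctan2(v[1],v[0]))-A,p)
for ph in (6,8,10,12,14): print(ph,inc(target(ph,.011,p[2])))"
```

```text
right [371 232] bottom [365 240] 125
[-3.0725 -2.8151  8.0483]
0.12119192445033146 10.062275498815822 [ 0.6943 -0.0337  0.089 ]
6 [ 0.003   0.0001 -0.      0.0002  0.0006 -0.0051]
8 [ 0.0083 -0.0006 -0.      0.0002  0.0006 -0.0162]
10 [ 0.0135 -0.0014 -0.      0.0002  0.0006 -0.0273]
12 [ 0.0187 -0.0024 -0.      0.0002  0.0006 -0.0384]
14 [ 0.0239 -0.0036 -0.      0.0002  0.0006 -0.0495]
```

The carousel is turning (the pad's corner has shifted). Continuing while pressed.

send_rows(increments=[1,0.003,0,0,0,0,-0.005,1,0.0083,-0.0006,0,0,0,-0.016,1,0.0135,-0.0014,0,0,0,-0.027,1,0.0187,-0.0024,0,0,0,-0.038,1,0.0239,-0.0036,0,0,0,-0.0495])

```text
time_s: 6.25
eef_pos: [0.6849, -0.0175, 0.0889]
tcp_rot: [1.583, 2.711, -0.002]
ft_force: [-3.8, -3.6, 9.5]
finger_gap: 0.004
grasp_force: 4.3
```

```bash
cat > st.py <<'E'
from h import *
import sys
np.set_printoptions(suppress=True,precision=4)
d=get_image('scene'); h=cv2.cvtColor(d['image'],cv2.COLOR_BGR2HSV)
s=monitor.read_state();print(s['ft_force'])
p=s['eef_pos'];v=p[:2]-C;print(np.hypot(*v),np.degrees(np.arctan2(v[1],v[0]))-A,p)
# carousel angle from yellow tab top patch
m=cv2.inRange(h,(20,180,100),(30,255,255)); m[:,:190]=0;m[:,400:]=0;m[:150]=0;m[320:]=0
q=np.argwhere(m)[:,::-1].mean(0); w=onplane(d,[q],.135)[0][:2]-C; print('tab ang',np.degrees(np.arctan2(w[1],w[0]))-A,np.hypot(*w),m.sum()//255)
z=float(sys.argv[1]) if len(sys.argv)>1 else p[2]
for ph in map(float,sys.argv[2:]): print(ph,inc(target(ph,.011,z)))
E
python3 st.py .105 14 16 18 20 22
```

```text
[-4.0757 -3.7503  7.9423]
0.12118214320281774 19.34751999729641 [ 0.6845 -0.0168  0.0889]
tab ang 28.924859346827944 0.13503670921255992 271
14.0 [-0.0004  0.0004 -0.0201 -0.0001  0.0006  0.0005]
16.0 [ 0.0049 -0.0001 -0.0201 -0.0001  0.0006 -0.0106]
18.0 [ 0.0101 -0.0009 -0.0202 -0.0001  0.0006 -0.0217]
20.0 [ 0.0153 -0.0018 -0.0202 -0.0002  0.0006 -0.0328]
22.0 [ 0.0205 -0.0029 -0.0202 -0.0002  0.0006 -0.0439]
```

Well between notches now. Lifting the tip clear of the pad (about 6 mm above its full-up height), then pushing only the tab.

send_rows(increments=[1,0,0,-0.007,0,0,0,1,0,0,-0.014,0,0,0,1,0,0,-0.0215,0,0,0,1,0,0,-0.0215,0,0,0])

```text
time_s: 6.7
eef_pos: [0.6852, -0.0164, 0.1055]
tcp_rot: [1.584, 2.712, 0.001]
ft_force: [-0.3, 0.1, 0.3]
finger_gap: -0.003
grasp_force: 0.0
```

```bash
python3 - <<'E'
import pickle
from h import *
d=pickle.load(open('scene0.pkl','rb'));h=cv2.cvtColor(d['image'],cv2.COLOR_BGR2HSV)
m=cv2.inRange(h,(20,180,100),(30,255,255)); m[:,:190]=0;m[:,400:]=0;m[:150]=0;m[320:]=0
q=np.argwhere(m)[:,::-1].mean(0); w=onplane(d,[q],.135)[0][:2]-C; print('tab ang0',np.degrees(np.arctan2(w[1],w[0]))-A,np.hypot(*w),m.sum()//255)
E
python3 st.py .106 16 18 20 22 24 26
```

```text
tab ang0 16.161072308272463 0.13324902496710261 310
[-0.0855  0.0682  0.6396]
0.12183034477399776 19.364390415591906 [ 0.685  -0.0164  0.105 ]
tab ang 29.37845504651991 0.13512705858999816 277
16.0 [ 0.0048 -0.001  -0.0013  0.0001  0.0001 -0.0116]
18.0 [ 0.01   -0.0017 -0.0013  0.0001  0.0001 -0.0227]
20.0 [ 0.0152 -0.0027 -0.0013  0.0001  0.0001 -0.0339]
22.0 [ 0.0204 -0.0038 -0.0013  0.0001  0.0001 -0.045 ]
24.0 [ 0.0256 -0.0051 -0.0013  0.0001  0.0001 -0.0561]
26.0 [ 0.0306 -0.0066 -0.0013  0.0001  0.0001 -0.0672]
```

send_rows(increments=[1,0.005,-0.001,-0.001,0,0,-0.012,1,0.01,-0.0017,-0.001,0,0,-0.023,1,0.0152,-0.0027,-0.001,0,0,-0.034,1,0.0204,-0.0038,-0.001,0,0,-0.045,1,0.0256,-0.0051,-0.001,0,0,-0.056])

```text
time_s: 7.25
eef_pos: [0.672, -0.0016, 0.1051]
tcp_rot: [1.338, 2.839, -0.001]
ft_force: [5.5, -4.6, -2.1]
finger_gap: 0.004
grasp_force: 3.4
```

```bash
python3 st.py .106 26 28 30 32 34
```

```text
[ 1.8201 -2.2086 -0.6415]
0.12126442458015362 29.088870602609845 [ 0.6714 -0.0009  0.1052]
tab ang 35.69581713677525 0.13652143908036934 260
26.0 [ 0.0056 -0.0003 -0.0011 -0.0001  0.0004 -0.0103]
28.0 [ 0.0108 -0.001  -0.0011 -0.0001  0.0004 -0.0214]
30.0 [ 0.016  -0.002  -0.0011 -0.0001  0.0004 -0.0325]
32.0 [ 0.0212 -0.0031 -0.0011 -0.0001  0.0004 -0.0436]
34.0 [ 0.0264 -0.0043 -0.0011 -0.0001  0.0004 -0.0547]
```

The tab is being pushed cleanly with about 3 N tangential and nothing on the pad. Continuing.

send_rows(increments=[1,0.0056,-0.0003,-0.001,0,0,-0.01,1,0.0108,-0.001,-0.001,0,0,-0.0214,1,0.016,-0.002,-0.001,0,0,-0.0325,1,0.0212,-0.0031,-0.001,0,0,-0.0436,1,0.0264,-0.0043,-0.001,0,0,-0.0547])

```text
time_s: 7.8
eef_pos: [0.6556, 0.0125, 0.1057]
tcp_rot: [1.091, 2.945, -0.002]
ft_force: [4.3, -7.0, -4.6]
finger_gap: 0.001
grasp_force: 3.6
```

```bash
python3 st.py .106 36 38 40 42 44
```

```text
[ 1.4809 -2.1076 -1.1503]
0.12127462893220864 39.31876861680375 [0.6549 0.0131 0.1057]
tab ang 44.33403639310269 0.13772597521093566 220
36.0 [ 0.005  -0.0003 -0.0003 -0.0004  0.0001 -0.0113]
38.0 [ 0.0102 -0.001  -0.0003 -0.0004  0.0001 -0.0224]
40.0 [ 0.0154 -0.002  -0.0003 -0.0004  0.0001 -0.0335]
42.0 [ 0.0206 -0.0031 -0.0003 -0.0004  0.0001 -0.0446]
44.0 [ 0.0258 -0.0044 -0.0003 -0.0004  0.0001 -0.0557]
```

send_rows(increments=[1,0.005,-0.0003,0,0,0,-0.0113,1,0.0102,-0.001,0,0,0,-0.0224,1,0.0154,-0.002,0,0,0,-0.0335,1,0.0206,-0.0031,0,0,0,-0.0446,1,0.0258,-0.0044,0,0,0,-0.0557])

```text
time_s: 8.35
eef_pos: [0.6378, 0.0234, 0.1058]
tcp_rot: [0.83, 3.028, -0.002]
ft_force: [5.7, -4.5, -4.0]
finger_gap: 0.003
grasp_force: 3.6
```

```bash
python3 st.py .106 46 48 50 52; python3 - <<'E'
from h import *
d=get_image('wrist'); cv2.imwrite('pics/w4.png',d['image'])
E
```

```text
[ 0.9884 -1.7307 -2.0879]
0.12164014592690413 49.166508359080595 [0.637  0.0239 0.1059]
tab ang 52.47616656403096 0.14017555715612162 175
46.0 [ 0.0053 -0.0008 -0.0001 -0.0002  0.0001 -0.0112]
48.0 [ 0.0106 -0.0015 -0.0001 -0.0002  0.0001 -0.0224]
50.0 [ 0.0158 -0.0025 -0.0002 -0.0002  0.0001 -0.0335]
52.0 [ 0.021  -0.0036 -0.0002 -0.0002  0.0001 -0.0446]
```

View pics/w4.png

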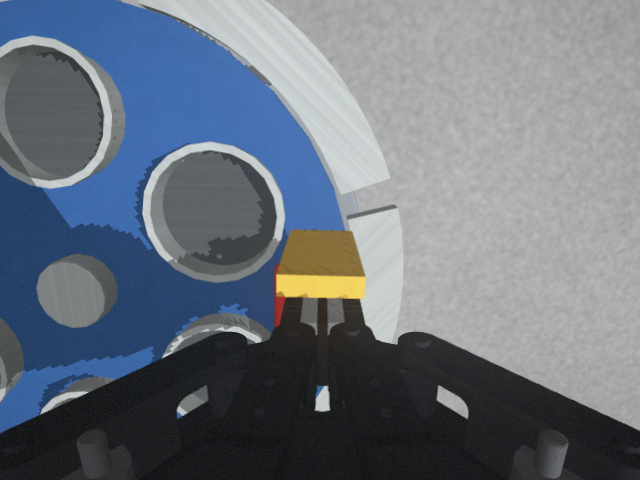

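The view shows the target notch ahead at (365,200), with the tab at (320,285), so there is still roughly 18° to go. I'll push a bit more, then go slowly.

send_rows(increments=[1,0.0053,-0.0008,0,0,0,-0.0112,1,0.0106,-0.0015,0,0,0,-0.0224,1,0.0145,-0.0022,0,0,0,-0.031,1,0.0171,-0.0028,0,0,0,-0.0365,1,0.0184,-0.003,0,0,0,-0.039])

```text
time_s: 8.95
eef_pos: [0.6241, 0.0295, 0.1062]
tcp_rot: [0.644, 3.073, -0.0]
ft_force: [5.2, -3.6, -4.1]
finger_gap: 0.001
grasp_force: 3.1
```

```bash
python3 st.py .106 52 52.5 53 53.5 54 55 56; python3 - <<'E'
from h import *
d=get_image('wrist'); s=monitor.read_state()
h=cv2.cvtColor(d['image'],cv2.COLOR_BGR2HSV); m=cv2.inRange(h,(8,180,150),(16,255,255)); q=np.argwhere(m); print('orange',len(q),q.mean(0)[::-1] if len(q) else 0)
print('notch px',proj(d,[target(60,0,.08,.15)[0]]))
E
```

```text
[ 4.032  -1.7172 -3.3728]
0.12194299204049058 55.89497118724522 [0.6239 0.0296 0.1062]
tab ang 57.592126184717756 0.14795231773209416 122
52.0 [ 0.0034 -0.0009  0.0002  0.0001  0.0004 -0.0065]
52.5 [ 0.0047 -0.001   0.0002  0.0001  0.0004 -0.0093]
53.0 [ 0.006  -0.0012  0.0002  0.0001  0.0004 -0.012 ]
53.5 [ 0.0073 -0.0014  0.0002  0.0001  0.0004 -0.0148]
54.0 [ 0.0086 -0.0016  0.0002  0.      0.0004 -0.0176]
55.0 [ 0.0113 -0.002   0.0002  0.      0.0004 -0.0231]
56.0 [ 0.0139 -0.0024  0.0002  0.      0.0004 -0.0287]
orange 1 [275. 275.]
notch px [[373.75822464 236.31222444]]
```

send_rows(increments=[1,0.0034,-0.0009,0,0,0,-0.0065,1,0.006,-0.0012,0,0,0,-0.012,1,0.0086,-0.0016,0,0,0,-0.0176,1,0.0113,-0.002,0,0,0,-0.023,1,0.0126,-0.0022,0,0,0,-0.026])

```text
time_s: 9.55
eef_pos: [0.6142, 0.0323, 0.1063]
tcp_rot: [0.518, 3.097, 0.001]
ft_force: [6.1, -0.9, -3.7]
finger_gap: 0.001
grasp_force: 2.8
```

```bash
cat > w.py <<'E'
from h import *
import sys,os
d=get_image('wrist'); s=monitor.read_state()
h=cv2.cvtColor(d['image'],cv2.COLOR_BGR2HSV); m=cv2.inRange(h,(6,180,120),(17,255,255)); q=np.argwhere(m); print('orange',len(q),q.mean(0)[::-1] if len(q) else 0)
print('notch px',proj(d,[target(60,0,.08,.15)[0]]))
E
python3 st.py .106 56 56.5 57 57.5 58 58.5 59 59.5 60; python3 w.py
```

```text
[ 4.044  -1.5224 -2.6292]
0.12185728428060541 60.76632237639514 [0.6139 0.0324 0.1063]
tab ang 61.15723783905146 0.15159447983931118 111
56.0 [ 0.0011 -0.0006  0.0003  0.0002  0.0003 -0.0025]
56.5 [ 0.0024 -0.0007  0.0003  0.0002  0.0003 -0.0053]
57.0 [ 0.0037 -0.0008  0.0003  0.0002  0.0003 -0.0081]
57.5 [ 0.005  -0.001   0.0003  0.0002  0.0003 -0.0109]
58.0 [ 0.0064 -0.0012  0.0003  0.0002  0.0003 -0.0136]
58.5 [ 0.0077 -0.0013  0.0003  0.0002  0.0003 -0.0164]
59.0 [ 0.009  -0.0015  0.0003  0.0002  0.0003 -0.0192]
59.5 [ 0.0103 -0.0017  0.0003  0.0002  0.0003 -0.022 ]
60.0 [ 0.0116 -0.002   0.0003  0.0002  0.0003 -0.0248]
orange 0 0
notch px [[376.01806488 259.59329943]]
```

Now 0.5° per row.

send_rows(increments=[1,0.0018,0,0,0,0,-0.003,1,0.003,-0.0002,0,0,0,-0.006,1,0.0043,-0.0004,0,0,0,-0.0085,1,0.0056,-0.0006,0,0,0,-0.0115,1,0.007,-0.0008,0,0,0,-0.014])

```text
time_s: 10.15
eef_pos: [0.6085, 0.0336, 0.1063]
tcp_rot: [0.449, 3.108, 0.001]
ft_force: [5.5, -0.9, -4.0]
finger_gap: 0.001
grasp_force: 2.8
```

```bash
python3 st.py .106 58 58.5 59 59.5 60 60.5 61 61.5 62; python3 w.py
```

```text
[ 4.2742 -0.7045 -3.4835]
0.12180482759429971 63.51815353186444 [0.6082 0.0336 0.1063]
tab ang 63.43776303907363 0.15185011562817166 107
58.0 [-0.0009 -0.0003  0.0004  0.0002  0.0002  0.0003]
58.5 [ 0.0004 -0.0004  0.0004  0.0002  0.0002 -0.0024]
59.0 [ 0.0017 -0.0006  0.0004  0.0002  0.0002 -0.0052]
59.5 [ 0.0031 -0.0007  0.0004  0.0002  0.0002 -0.008 ]
60.0 [ 0.0044 -0.0009  0.0004  0.0002  0.0002 -0.0108]
60.5 [ 0.0057 -0.001   0.0004  0.0002  0.0002 -0.0135]
61.0 [ 0.007  -0.0012  0.0004  0.0002  0.0002 -0.0163]
61.5 [ 0.0083 -0.0014  0.0004  0.0002  0.0002 -0.0191]
62.0 [ 0.0096 -0.0016  0.0004  0.0002  0.0002 -0.0219]
orange 0 0
notch px [[376.36977632 272.38825361]]
```

send_rows(increments=[1,0.001,0,0,0,0,-0.002,1,0.0018,-0.0001,0,0,0,-0.0035,1,0.0026,-0.0002,0,0,0,-0.005,1,0.0034,-0.0004,0,0,0,-0.007,1,0.0042,-0.0005,0,0,0,-0.0085])

```text
time_s: 10.75
eef_pos: [0.6047, 0.0342, 0.1064]
tcp_rot: [0.408, 3.115, 0.001]
ft_force: [2.6, -0.9, -2.4]
finger_gap: 0.001
grasp_force: 1.3
```

```bash
python3 st.py .106; python3 w.py
```

```text
[ 2.8182 -0.2448 -2.4822]
0.12173472272064055 65.33449432007451 [0.6044 0.0342 0.1064]
tab ang 64.93075920518785 0.15157195068088034 107
orange 0 0
notch px [[376.52728334 280.56735721]]
```

send_rows(increments=[1,0.0008,0,0,0,0,-0.0017,1,0.0016,-0.0001,0,0,0,-0.0035,1,0.0024,-0.0002,0,0,0,-0.005])

```text
time_s: 11.15
eef_pos: [0.6021, 0.0345, 0.1065]
tcp_rot: [-0.382, -3.117, -0.0]
ft_force: [0.0, 0.1, 0.0]
finger_gap: 0.003
grasp_force: 0.0
```

```bash
python3 st.py .106; python3 w.py
```

```text
[-0.5311 -0.7696  0.0221]
0.1216891766644096 66.43920170500607 [0.6021 0.0345 0.1065]
tab ang 65.64014150801457 0.15092105827717756 142
orange 0 0
notch px [[376.44042019 285.47954574]]
```

The force dropped to zero and the tab shifted slightly, so it may have snapped in. Looking before going further.

```bash
python3 - <<'E'
from h import *
a=get_image('wrist')['image'][150:350,200:460]; b=get_image('scene')['image'][150:270,220:376]; c=get_image('side')['image'][170:320,270:410]
r=lambda i,w,h:cv2.resize(i,(w,h),interpolation=cv2.INTER_CUBIC)
cv2.imwrite('pics/c5.png',np.hstack([r(a,400,308),r(b,400,308)]))
cv2.imwrite('pics/c5s.png',r(c,560,600))
E
```

```text
(no output)
```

View pics/c5.png

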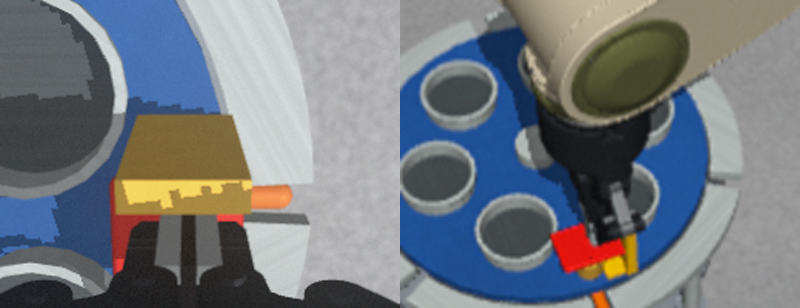

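The orange pin now sits up in the next notch, at crop (270,197), and the pad is raised. It has locked. Backing off slightly and lifting clear.

send_rows(increments=[1,-0.003,0,0,0,0,0,1,-0.004,0,-0.02,0,0,0,1,-0.004,0,-0.06,0,0,0,1,-0.004,0,-0.12,0,0,0,1,-0.004,0,-0.15,0,0,0])

```text
time_s: 11.9
eef_pos: [0.6066, 0.0335, 0.2305]
tcp_rot: [0.382, 3.113, -0.0]
ft_force: [0.3, 0.0, 0.0]
finger_gap: 0.002
grasp_force: 0.0
```

send_rows(increments=[1,-0.1,0,-0.02,0,0,0,1,-0.15,0,-0.02,0,0,0,1,-0.15,0,-0.02,0,0,0,1,-0.15,0,-0.02,0,0,0,1,-0.15,0,-0.02,0,0,0])

```text
time_s: 12.4
eef_pos: [0.722, 0.0046, 0.2417]
tcp_rot: [-0.383, -3.117, -0.0]
ft_force: [1.4, 0.1, 1.1]
finger_gap: 0.004
grasp_force: 0.0
```

```bash
python3 - <<'E'
from h import *
print(monitor.read_state()['eef_pos'],monitor.read_state()['ft_force'])
d=get_image('side'); im=d['image']; big=cv2.resize(im[190:390,220:460],None,fx=3,fy=3,interpolation=cv2.INTER_CUBIC)
for z,c in((.125,(0,255,0)),(.117,(255,255,255))):
  P=proj(d,[target(60,s*.024,z,.12+r*.018)[0] for r,s in((1,1),(1,-1),(-1,-1),(-1,1))])
  cv2.polylines(big,[np.int32((P-[220,190])*3+1)],True,c,1)
cv2.imwrite('pics/f.png',big)
h=cv2.cvtColor(im,cv2.COLOR_BGR2HSV); m=cv2.inRange(h,(0,180,100),(6,255,255))|cv2.inRange(h,(174,180,100),(180,255,255)); m[:200]=0;m[300:]=0;m[:,:270]=0;m[:,410:]=0
q=np.argwhere(m)[:,::-1].mean(0); w=onplane(d,[q],.125)[0][:2]-[.585,-.086]; print(q,np.hypot(*w),np.degrees(np.arctan2(w[1],w[0]))-A)
E
```

```text
[0.72202916 0.00459277 0.24170169] [1.37447752 0.0723182  1.05273016]
[317.4625 227.6875] 0.11666594542324532 60.33568024436741
```

View pics/f.png

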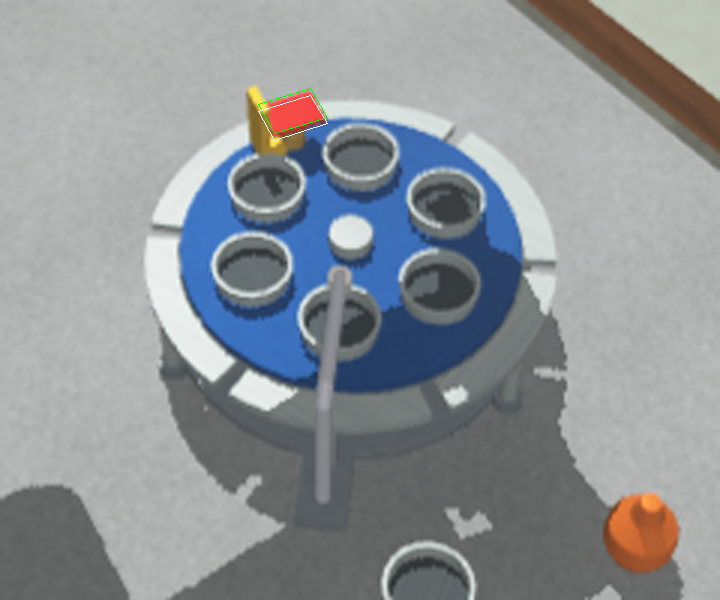

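```bash
python3 - <<'E'
from h import *
d=get_image('scene'); h=cv2.cvtColor(d['image'],cv2.COLOR_BGR2HSV); m=cv2.inRange(h,(0,180,100),(6,255,255))|cv2.inRange(h,(174,180,100),(180,255,255)); m[:150]=0;m[320:]=0;m[:,:190]=0;m[:,400:]=0
q=np.argwhere(m)[:,::-1]; print(len(q),q.mean(0))
for z in(.125,.117,.111):
    w=onplane(d,[q.mean(0)],z)[0][:2]-[.5859,-.0841]; print(z,np.hypot(*w),np.degrees(np.arctan2(w[1],w[0])))
E
```

```text
394 [292.66497462 244.54060914]
0.125 0.11869782535448312 76.38527693040722
0.117 0.1136669850712043 77.14278463180318
0.111 0.10990793696772863 77.7563455245664
```

Both cameras fit the pad being fully up (radius 0.119 m at z = 0.125) one notch on. Handing in.

```bash
python3 -c "
from plant import manip
print(manip.close_job())"
```

```text
the job is handed in; nothing more can be done
None
```

The carousel was turned counter-clockwise by one notch (about 60° by camera), with the plunger back up and locked in the next notch by both cameras, the arm clear, and the job handed in at about 12.5 s.

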